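# Make up the shop gas outlet: wing coupling by hand, lock nut with the ring spanner

## Task

Two brass gas outlets stand on the welding bench; work on the one whose lower hex nut has a ring spanner sitting on it. First turn its winged brass coupling clockwise (seen from above) by hand until it stops; only then swing the spanner clockwise until the lock nut stops too. Let go, and leave the spanner lying flat on its nut.

Things in the scene. Friction and masses are not known exactly. Their poses are not given: they have to be found in the camera images.
- wing_grip (a point): Middle of the thumb blade on the brass coupling to be turned, on the outlet's vertical axis, 110 mm above the bench. Blade: upright bar 64 mm long (point x, level), 14 mm thick (y), from 87 to 121 mm above the bench; z up. Below it a round barrel, 42 mm across, from 60 to 87 mm, then a 24 mm stem and the lock nut. The other outlet looks alike but has no spanner and is tight.
- wing (a joint): Turn of the winged coupling in rad, growing clockwise seen from above. Starts between 0.1 and 0.6; hard stop at 1.4, where it is home: the blade then lies parallel to the long sides of its grey base plate. Light friction, about 0.06 N m; stays where it is left.
- spanner: Loose steel ring spanner, 0.35 kg, both rings resting on the 8 mm thick base plate (265 x 325 mm). Origin: underside centre of the big ring (50 mm wide, round the lock nut, on the outlet's axis); x along the handle to the small ring 210 mm away, z up. Handle: level bar 16 mm wide, from x = 45 to 165 mm, 32 to 46 mm above the bench. Big ring trapped under the barrel; free play 7 degrees each way.
- locknut (a joint): Turn in rad of the hex lock nut (32 mm across flats) inside the big ring, growing clockwise seen from above. Starts at 0; hard stop at 0.75, where it is tight: one spanner swing of about 50 degrees in all, free play included. Resists with about 0.4 N m (3 to 4 N at mid-handle); stays where it is left.

How it is judged:
On the way, in this order (a step that is already met when the one before it is completed fails the run):
1. the winged coupling is turned home (within 10 degrees of its stop) while the lock nut is still loose (value of joint wing above 1.22 rad and value of joint locknut below 0.3 rad), for 0.1 s.
2. the lock nut is turned by the fingers working the spanner (value of joint locknut above 0.5 rad and contact force between the fingers and spanner above 0.3 N), for 0.02 s.
At the end, for the whole second after the job is handed in: Winged coupling and lock nut are both within 10 degrees of their clockwise stops (past 1.22 and 0.575 rad); the spanner lies still, flat within 10 degrees, its big ring around the lock nut (less than 10 mm above the plate, within 12 mm of the outlet's axis) (value of joint wing above 1.22 rad and value of joint locknut above 0.575 rad and horizontal distance between spanner and wing_grip below 0.012 m and height (world z) of spanner below 0.018 m and angle between spanner's own z axis and vertical below 0.17 rad and linear speed of spanner below 0.02 m/s); the robot touches nothing.
It also fails if it takes over 45 s, if anything falls off the work surface, if the arm or the gripper's body presses on something with over 40 N, if the wrist force passes 120 N, or if a joint passes its speed limit or range.

## Robot

A 6-joint arm with a two-finger parallel gripper is mounted at the origin on the work surface. World frame = base frame: x ahead of the robot, y to its left, z up, the work surface at z = 0. Lengths are in m, angles in rad, forces in N, time in s.
With the tool pointing down it reaches from about 0.325 to 0.9 m from the base axis. Payload 6.1 kg.
Tool frame: the origin (TCP) lies at the very end of the fingers, on their centre line; the grasp point (between the pads) lies 19 mm behind it; z points along the fingers, x is the direction in which the jaws open and shut, and the axes are right-handed (so a half turn about z gives the same grasp; the last joint's range is limited). The gripper opens to 85 mm and grips with 20 to 120 N. Pads are 22 mm wide; open, the fingers measure 114 mm over their backs; the gripper's body (76 mm by 85 mm) begins 54 mm behind the grasp point. The pads swing forward as they close: fully open they stand 13 mm farther back than shut.
Start: joints at [1.209, 0.22, 1.526, -0, 1.395, -0.126], TCP at [0.146, 0.608, 0.231] pointing down, gripper open.
Joint ranges: [-2.98, 2.98], [-0.91, 2.08], [0.09, 2.57], [-1.24, 4.39], [0.2, 2.65], [-2.68, 2.68]. Speed limits (rad/s): [2.57, 2.57, 3.01, 3.14, 3.14, 3.14].

## Interface

Orientations are given as a unit quaternion [x, y, z, w].
In Python, from bench import arm gives the robot as it stands.
- The arm moves only by the shell command python3 -m creep 'ROWS' [OPENING]. ROWS is JSON, a list of rows, each an object with "translation": the shift along the tool's x, y, z scaled (see below), a list of three; "angular": the turn, a rotation vector about the tool's x, y, z scaled (see below), a list of three. A call has exactly 10 rows; each row is the pose to reach, as a shift and turn from the pose measured when the call began, along the tool's axes at that moment; what a row does not reach only later rows make up. The controller multiplies each number of a shift by 20 cm and each number of a turn by 60 degrees. A row lasts 1/10 s, in which the tool goes at most 50 mm and 8.59 degrees, less where a joint would pass 70% of its speed; a pose out of reach is approached as far as the arm can. A call with a number of a shift or a turn outside -1 to 1 is refused whole. A call with a gripper value outside its range is refused whole. OPENING is the opening, from 0 (shut) to 1 (fully open), set as the call begins (- or left out, the last holds). The fingers move at their own pace and stop on an object; the grip force is fixed at half the most. Time passes only in rows, so rows that repeat a pose let the fingers close, or fill a call up. It gives the time, the measured TCP pose, the force and the opening at its end, in the units of the state.
- arm.sense(): the state, without advancing time (a new reading comes with each control period).
- arm.snapshot(name): name is "scene" or "top" or "wrist"; returns a dict with "pixels" (384x512x3 uint8, red, green, blue), "depth" (384x512 float32, m along the optical axis (not along the pixel's ray), 0 where there is no reading), "vertical_fov" (degrees; the focal length in pixels is half the picture's height over the tangent of half this angle, whatever the lens; pixels are square), "cx", "cy" (the principal point, pixels), "world_from_camera" (4x4, takes a point from camera to world coordinates); the wrist camera has in their place "hand_eye" (4x4, takes a point from camera to tool coordinates, whose origin is the TCP and whose axes are the tool frame's). Camera axes: x right, y down, z forward; pixel columns grow to the right and rows downward; lengths in m; the calibration is good to about 2 mm. A picture is of the moment at which its call begins: read the wrist's pose just before it.
- arm.job_done(): hands the job in, once; it reports no verdict.
Trained networks look in a picture, given as the dict that the camera call returned (one of the last four; its "shot" number tells which), for a name from the list of things; names that differ only in an ending like _2 or _b are one class to them, and where a whole thing is asked for, a point or a joint stands for the part that bears it (a point fixed in the world has none). Each returns a list of dicts, best first, with "score" (0 to 1); they miss things now and then, are a little off and sometimes report something else, mostly with a low value. They report only what shows in the picture. A call takes as long as a camera call.
- arm.boxes_of(picture, label): "point" ([row, column] as shares, 0 to 1, of the picture: columns of its width, rows of its height, amid what is visible of it).
The state is a dict: "time_s": time; "qpos": joint angles; "qvel": joint speeds; "joint_efforts": joint torques, N m; "position": TCP position; "tool_rot": TCP orientation; "contact_force": force on the tool from outside, world axes, zero at the start; "ft_torque": the same for the moment, N m; "finger_gap": opening from 0.0 (shut) to 1.0 (fully open).
Only numpy, scipy, OpenCV 4.12 (cv2) and the standard library are available. Lean on these libraries where they do the work, as an engineer would, in place of code of your own. Each camera call takes 0.05 s, during which the arm holds its last target.

## Working session

There is one attempt and no reset: what is moved stays moved. The work goes in short steps, Python scripts to look and compute and a shell command to move; the robot and the scene stay as the last step left them, time stands still between calls to the robot, and variables do not carry over. Pictures are saved under pics/ and viewed, and the job is handed in when it is done.

```bash
ls; mkdir -p pics; cat > h.py <<'E'
import numpy as np,cv2
from bench import arm
from scipy.spatial.transform import Rotation as R
def K(p):
    h=p["pixels"].shape[0]; return h/2/np.tan(np.radians(p["vertical_fov"])/2)
def cloud(p,W=None):
    f=K(p);d=p["depth"];v,u=np.indices(d.shape)
    P=np.stack([(u-p["cx"])/f*d,(v-p["cy"])/f*d,d],-1)
    if W is None: W=p["world_from_camera"]
    W=np.array(W);return P@W[:3,:3].T+W[:3,3]
def save(p,n): cv2.imwrite("pics/"+n,p["pixels"][:,:,::-1])
def T(s):
    M=np.eye(4);M[:3,:3]=R.from_quat(s["tool_rot"]).as_matrix();M[:3,3]=s["position"];return M
E
python3 - <<'E'
from h import *
s=arm.sense();print(s)
for n in ["scene","top"]:
    p=arm.snapshot(n);save(p,n+"0.png");np.savez("pics/%s0.npz"%n,c=cloud(p),rgb=p["pixels"])
    C=cloud(p)
    for l in ["wing_grip","spanner","wing","locknut"]:
        for b in arm.boxes_of(p,l)[:4]:
            r,c=b["point"];r=int(r*384);c=int(c*512);print(n,l,round(b["score"],2),r,c,C[r,c].round(3))
E
```

```text
pics
{'time_s': 0.0, 'qpos': array([ 1.20889070e+00,  2.21254577e-01,  1.52759442e+00,  1.84745763e-05,
        1.39472520e+00, -1.26069769e-01]), 'qvel': array([-0.00039611,  0.00035916,  0.00010159,  0.00166559, -0.00100869,
        0.00169505]), 'joint_efforts': array([ 3.00755237e-04, -4.96889234e+01, -3.89407969e+01, -9.49624336e-05,
        1.09558782e-02,  4.20616834e-05]), 'position': array([0.14579785, 0.60713291, 0.23019047]), 'tool_rot': array([ 7.85384537e-01,  6.19007389e-01, -8.53756159e-04,  5.02794670e-04]), 'contact_force': array([-0.12918368, -0.94872233,  0.18623668]), 'ft_torque': array([ 0.01617746,  0.00567893, -0.01524391]), 'finger_gap': 1.0000334404165394}
scene wing_grip 0.94 154 323 [0.558 0.14  0.106]
scene spanner 0.58 160 339 [0.511 0.211 0.046]
scene wing 0.61 156 323 [0.56  0.139 0.104]
top wing_grip 0.89 211 168 [0.523 0.149 0.086]
top spanner 0.56 238 114 [0.477 0.266 0.044]
top wing 0.65 212 163 [0.52  0.157 0.094]
```

View pics/scene0.png

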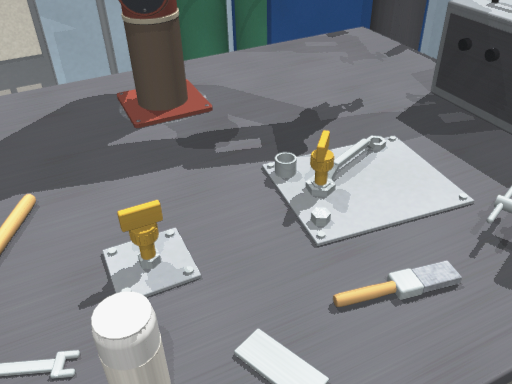

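View pics/top0.png

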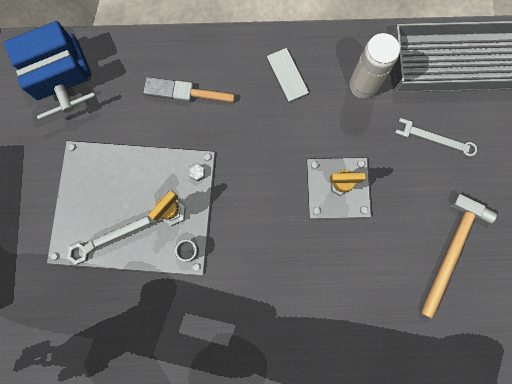

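The scene and top views show the target outlet on the large plate: wing at about (154,323) in scene and (208,165) in top. The spanner runs to a small ring at about (252,78) in top. A grey cup at (250,186) and a bolt at (172,196) stand beside it. Next I measure the geometry.

```bash
python3 - <<'E'
from h import *
for n in ["top","scene"]:
    d=np.load(f"pics/{n}0.npz");c=d["c"];rgb=d["rgb"].astype(int)
    P=c.reshape(-1,3);col=rgb.reshape(-1,3)
    near=(abs(P[:,0]-.53)<.25)&(abs(P[:,1]-.17)<.2)
    brass=near&(col[:,0]-col[:,2]>60)
    m=brass&(P[:,2]>.112)&(P[:,2]<.13)
    Q=P[m];(cen,sz,ang)=cv2.minAreaRect(Q[:,:2].astype(np.float32)*1000)
    print(n,"blade top",m.sum(),cen,sz,ang,Q[:,2].mean(), np.median(Q[:,2]))
    mu=Q[:,:2].mean(0);u,s,v=np.linalg.svd(Q[:,:2]-mu);print(" pca",mu,np.degrees(np.arctan2(v[0,1],v[0,0])))
    # handle
    h=near&~brass&(P[:,2]>.038)&(P[:,2]<.052)&(P[:,1]>.16)
    Q=P[h];mu=np.median(Q[:,:2],0);
    print(" steel z38-52",h.sum(),Q.min(0),Q.max(0))
    l=cv2.fitLine(Q[:,:2].astype(np.float32),cv2.DIST_HUBER,0,.002,.001).ravel();print(" line",l,np.degrees(np.arctan2(l[1],l[0])))
    pl=near&(P[:,2]>.004)&(P[:,2]<.012)&(col.min(1)>110)
    print(" plate",pl.sum(),cv2.minAreaRect(P[pl][:,:2].astype(np.float32)*1000),np.median(P[pl][:,2]))
    r=near&~brass&(P[:,2]>.05)
    print(" other tall", r.sum(),P[r][:,:].min(0),P[r].max(0))
    for lo,hi in((.014,.03),(.03,.05),(.05,.08)):
        k=near&~brass&(P[:,2]>lo)&(P[:,2]<hi)&(P[:,1]<.16)
        if k.sum(): print("  obst",lo,k.sum(),P[k].min(0).round(3),P[k].max(0).round(3))
img=cv2.imread("pics/top0.png")[120:290,30:230];cv2.imwrite("pics/top0z.png",cv2.resize(img,None,fx=3.9,fy=3.5,interpolation=cv2.INTER_CUBIC))
E
```

```text
top blade top 244 (531.173828125, 155.4487762451172) (13.727585792541504, 62.83885955810547) 48.61886215209961 0.11900501906772974 0.11920159276415077
 pca [0.53074284 0.15519706] 137.51985050752194
 steel z38-52 593 [0.45890535 0.19122806 0.03811598] [0.77884858 0.36956369 0.05199535]
 line [0.94645554 0.3228341  0.526389   0.26507682] 18.834406
 plate 13136 ((605.234375, 215.88485717773438), (323.76617431640625, 383.45050048828125), 84.00247192382812) 0.0066153239720359025
 other tall 1071 [ 0.39861167 -0.02543253  0.05008619] [0.77960226 0.36980843 0.93536479]
  obst 0.014 432 [0.41  0.077 0.014] [0.78  0.159 0.03 ]
  obst 0.03 153 [0.429 0.102 0.03 ] [0.472 0.144 0.046]
  obst 0.05 40 [0.51  0.133 0.059] [0.543 0.158 0.08 ]
scene blade top 179 (534.0706176757812, 154.35711669921875) (13.762324333190918, 64.97431945800781) 48.04091262817383 0.12044583063773193 0.1216150557124775
 pca [0.53898787 0.1509138 ] -42.76081391265467
 steel z38-52 386 [0.46673044 0.16266874 0.03800929] [0.7794748  0.36948583 0.05198832]
 line [ 0.376092   -0.92658234  0.49429274  0.2603769 ] -67.90817
 plate 9707 ((550.12109375, 178.07525634765625), (474.21490478515625, 389.7494812011719), 2.476889133453369) 0.009333444112896494
 other tall 212 [0.51671567 0.13321085 0.0501327 ] [0.77988645 0.36995526 0.11545943]
  obst 0.014 744 [0.412 0.076 0.014] [0.659 0.16  0.03 ]
  obst 0.03 286 [0.431 0.089 0.03 ] [0.613 0.16  0.047]
  obst 0.05 15 [0.52  0.133 0.051] [0.555 0.16  0.074]
```

View pics/top0z.png

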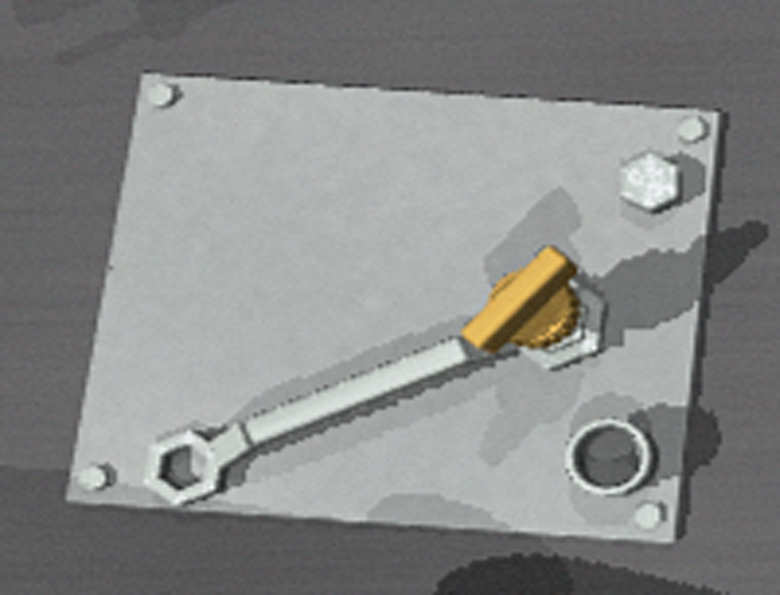

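```bash
python3 -m creep '[{"translation":[-0.07,0.096,0],"angular":[0,0,0.04]},{"translation":[-0.14,0.192,0],"angular":[0,0,0.08]},{"translation":[-0.21,0.288,0],"angular":[0,0,0.12]},{"translation":[-0.28,0.384,0],"angular":[0,0,0.16]},{"translation":[-0.35,0.48,0],"angular":[0,0,0.2]},{"translation":[-0.42,0.576,0],"angular":[0,0,0.24]},{"translation":[-0.49,0.672,0],"angular":[0,0,0.3]},{"translation":[-0.56,0.768,0],"angular":[0,0,0.36]},{"translation":[-0.63,0.864,0],"angular":[0,0,0.42]},{"translation":[-0.7,0.96,0],"angular":[0,0,0.475]}]' 1
cat >> h.py <<'E'
def rel(pos,heading):
    """units to reach world pos, tool down, tool-x heading deg"""
    s=arm.sense();M=T(s);h=np.radians(heading)
    Rt=np.array([[np.cos(h),np.sin(h),0],[np.sin(h),-np.cos(h),0],[0,0,-1]])
    d=M[:3,:3].T@(np.array(pos)-M[:3,3])/.2
    a=np.degrees(R.from_matrix(M[:3,:3].T@Rt).as_rotvec())/60
    print("t",s["time_s"],"pos",M[:3,3].round(4),"head",np.degrees(np.arctan2(M[1,0],M[0,0])).round(2),"shift",d.round(3),"ang",a.round(3))
E
python3 - <<'E'
from h import *
rel([.532,.155,.231],48)
E
```

```text
time_s: 1.5
position: [0.3006, 0.426, 0.2315]
tool_rot: [0.914, 0.406, 0.0, -0.0]
contact_force: [-0.6, -0.1, -0.4]
finger_gap: 0.999
t 1.5 pos [0.3006 0.426  0.2315] head 47.85 shift [-0.228  1.767  0.002] ang [ 0.    -0.    -0.003]
```

```bash
python3 -m creep '[{"translation":[-0.02,0.1,0],"angular":[0,0,0]},{"translation":[-0.04,0.23,0],"angular":[0,0,0]},{"translation":[-0.06,0.36,0],"angular":[0,0,0]},{"translation":[-0.08,0.49,0],"angular":[0,0,0]},{"translation":[-0.1,0.62,0],"angular":[0,0,0]},{"translation":[-0.12,0.75,0],"angular":[0,0,0]},{"translation":[-0.14,0.88,0],"angular":[0,0,0]},{"translation":[-0.16,1,0],"angular":[0,0,0]},{"translation":[-0.16,1,0],"angular":[0,0,0]},{"translation":[-0.16,1,0],"angular":[0,0,0]}]'
python3 - <<'E'
from h import *
rel([.532,.155,.231],48)
s=arm.sense();p=arm.snapshot("wrist");save(p,"w1.png");W=T(s)@np.array(p["hand_eye"]);C=cloud(p,W);np.savez("pics/w1.npz",c=C,rgb=p["pixels"],W=W)
for l in ["wing_grip","spanner"]:
    for b in arm.boxes_of(p,l)[:3]:
        r,c=b["point"];r=int(r*384);c=int(c*512);print(l,round(b["score"],2),r,c,C[r,c].round(3))
E
```

```text
time_s: 2.5
position: [0.4275, 0.2679, 0.2315]
tool_rot: [0.914, 0.405, 0.0, -0.0]
contact_force: [-0.7, 0.0, 1.1]
finger_gap: 0.999
t 2.5 pos [0.4275 0.2679 0.2315] head 47.76 shift [-0.066  0.766  0.002] ang [-0.    -0.001 -0.004]
wing_grip 0.94 300 245 [0.509 0.177 0.119]
spanner 0.65 194 291 [0.478 0.275 0.044]
```

View pics/w1.png

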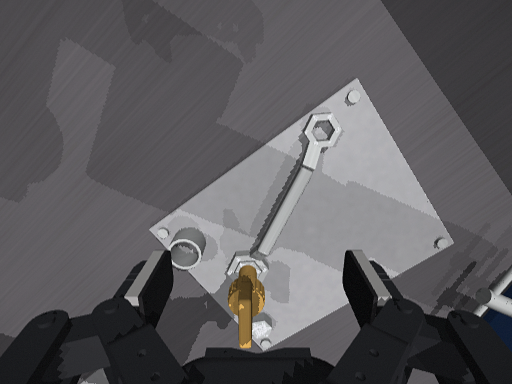

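The wrist view shows the wing blade from (245,268) to (245,348), the spanner handle from (262,250) to (312,165) and the small ring at (322,130). The whole plate is visible.

```bash
python3 - <<'E'
from h import *
d=np.load("pics/w1.npz");P=d["c"].reshape(-1,3);col=d["rgb"].reshape(-1,3).astype(int)
near=(abs(P[:,0]-.53)<.25)&(abs(P[:,1]-.2)<.22)
brass=near&(col[:,0]-col[:,2]>60)
m=brass&(P[:,2]>.115)&(P[:,2]<.13);Q=P[m];print("blade",m.sum(),cv2.minAreaRect(Q[:,:2].astype(np.float32)*1000),np.median(Q[:,2]))
h=near&~brass&(P[:,2]>.041)&(P[:,2]<.052)&(np.hypot(P[:,0]-.532,P[:,1]-.155)<.17)&(P[:,1]>.18);Q=P[h]
print("handle",h.sum(),cv2.minAreaRect(Q[:,:2].astype(np.float32)*1000),np.median(Q[:,2]),Q.min(0),Q.max(0))
l=cv2.fitLine(Q[:,:2].astype(np.float32),cv2.DIST_HUBER,0,.002,.001).ravel();print(l,np.degrees(np.arctan2(l[1],l[0])))
# distance of line to axis estimates
n=np.array([-l[1],l[0]]);print("axis offset from handle line",n@(np.array([.532,.155])-l[2:]))
# plate via largest gray component
g=(d["rgb"].min(2)>105)&(d["c"][:,:,2]>.003)&(d["c"][:,:,2]<.05)
g=cv2.morphologyEx(g.astype(np.uint8),cv2.MORPH_OPEN,np.ones((3,3)))
n,lab,st,_=cv2.connectedComponentsWithStats(g);k=1+st[1:,4].argmax()
Q=P[(lab==k).ravel()];Q=Q[(Q[:,2]<.012)];print("plate",len(Q),cv2.minAreaRect(Q[:,:2].astype(np.float32)*1000))
# obstacles
for lo,hi in((.012,.02),(.02,.035),(.035,.06)):
    k=near&~brass&(P[:,2]>lo)&(P[:,2]<hi)&(P[:,1]<.145);
    if k.any():print(lo,k.sum(),P[k].min(0).round(3),P[k].max(0).round(3))
E
```

```text
blade 578 ((531.1204223632812, 155.64720153808594), (13.161076545715332, 62.95443344116211), 47.91936492919922) 0.119590990803324
handle 1252 ((489.8889465332031, 254.5998992919922), (16.523418426513672, 123.16310119628906), 22.574264526367188) 0.0444491689712897 [0.4604533  0.19518813 0.04101648] [0.52063127 0.31418318 0.04729973]
[ 0.38342407 -0.9235724   0.48874712  0.2556981 ] -67.454056
axis offset from handle line 0.0013370858867728145
plate 33538 ((548.23193359375, 241.86444091796875), (325.1069641113281, 265.7070617675781), 84.01288604736328)
0.012 329 [0.409 0.076 0.012] [0.655 0.145 0.02 ]
0.02 780 [0.427 0.088 0.02 ] [0.63  0.145 0.035]
0.035 382 [0.427 0.102 0.035] [0.47  0.145 0.044]
```

```bash
python3 - <<'E'
from h import *
rel([.5312,.1555,.096],47.9)
E
python3 -m creep '[{"translation":[-0.01,0.15,0],"angular":[0,0,0]},{"translation":[-0.03,0.32,0],"angular":[0,0,0]},{"translation":[-0.05,0.48,0],"angular":[0,0,0]},{"translation":[-0.06,0.64,0.04],"angular":[0,0,0]},{"translation":[-0.065,0.762,0.1],"angular":[0,0,0]},{"translation":[-0.068,0.762,0.25],"angular":[0,0,0]},{"translation":[-0.068,0.762,0.4],"angular":[0,0,0]},{"translation":[-0.068,0.762,0.53],"angular":[0,0,0]},{"translation":[-0.068,0.762,0.64],"angular":[0,0,0]},{"translation":[-0.068,0.762,0.677],"angular":[0,0,0]}]'
python3 - <<'E'
from h import *
rel([.5312,.1555,.096],47.9)
E
```

```text
t 2.65 pos [0.4268 0.2687 0.2315] head 47.9 shift [-0.07   0.767  0.677] ang [-0.    -0.001  0.   ]
time_s: 3.65
position: [0.5285, 0.1571, 0.0932]
tool_rot: [0.914, 0.407, -0.002, -0.001]
contact_force: [-1.3, 0.9, 0.4]
finger_gap: 0.998
t 3.65 pos [0.5285 0.1571 0.0932] head 47.98 shift [ 0.003  0.015 -0.014] ang [-0.003  0.003  0.001]
```

```bash
python3 -m creep '[{"translation":[0,0.01,-0.01],"angular":[0,0,0]},{"translation":[0,0.015,-0.015],"angular":[0,0,0]},{"translation":[0,0.015,-0.015],"angular":[0,0,0]},{"translation":[0,0.015,-0.015],"angular":[0,0,0]},{"translation":[0,0.015,-0.015],"angular":[0,0,0]},{"translation":[0,0.015,-0.015],"angular":[0,0,0]},{"translation":[0,0.015,-0.015],"angular":[0,0,0]},{"translation":[0,0.015,-0.015],"angular":[0,0,0]},{"translation":[0,0.015,-0.015],"angular":[0,0,0]},{"translation":[0,0.015,-0.015],"angular":[0,0,0]}]' 0
python3 - <<'E'
from h import *
rel([.5312,.1555,.096],47.9);s=arm.sense();print(s["ft_torque"])
E
```

```text
time_s: 4.65
position: [0.5314, 0.1551, 0.0974]
tool_rot: [0.914, 0.407, -0.001, -0.001]
contact_force: [-1.8, 0.9, 4.5]
finger_gap: 0.15
t 4.65 pos [0.5314 0.1551 0.0974] head 47.97 shift [ 0.001 -0.002  0.007] ang [-0.002  0.002  0.001]
[-0.04262363  0.18352525 -0.02635945]
```

```bash
python3 -m creep '[{"translation":[0,0,0],"angular":[0,0,0.06]},{"translation":[0,0,0],"angular":[0,0,0.15]},{"translation":[0,0,0],"angular":[0,0,0.25]},{"translation":[0,0,0],"angular":[0,0,0.35]},{"translation":[0,0,0],"angular":[0,0,0.45]},{"translation":[0,0,0],"angular":[0,0,0.55]},{"translation":[0,0,0],"angular":[0,0,0.65]},{"translation":[0,0,0],"angular":[0,0,0.74]},{"translation":[0,0,0],"angular":[0,0,0.82]},{"translation":[0,0,0],"angular":[0,0,0.87]}]'
python3 - <<'E'
from h import *
rel([.5312,.1555,.096],-6);s=arm.sense();print(s["ft_torque"],s["contact_force"])
E
```

```text
time_s: 5.65
position: [0.5316, 0.1553, 0.0975]
tool_rot: [0.999, -0.038, -0.001, -0.0]
contact_force: [0.7, 0.2, -0.8]
finger_gap: 0.149
t 5.65 pos [0.5316 0.1553 0.0975] head -4.4 shift [-0.002 -0.001  0.007] ang [-0.     0.002  0.027]
[ 0.18528535 -0.21110796  0.0394252 ] [ 0.72296772  0.20799821 -0.79525787]
```

Nearly home. I turn a little more to find the stop.

```bash
python3 -m creep '[{"translation":[0,0,0],"angular":[0,0,0.01]},{"translation":[0,0,0],"angular":[0,0,0.02]},{"translation":[0,0,0],"angular":[0,0,0.03]},{"translation":[0,0,0],"angular":[0,0,0.035]},{"translation":[0,0,0],"angular":[0,0,0.035]},{"translation":[0,0,0],"angular":[0,0,0.035]},{"translation":[0,0,0],"angular":[0,0,0.035]},{"translation":[0,0,0],"angular":[0,0,0.035]},{"translation":[0,0,0],"angular":[0,0,0.035]},{"translation":[0,0,0],"angular":[0,0,0.035]}]'
python3 - <<'E'
from h import *
rel([.5312,.1555,.096],-6);s=arm.sense();print(s["ft_torque"],s["contact_force"])
E
```

```text
time_s: 6.65
position: [0.5316, 0.1552, 0.0975]
tool_rot: [0.998, -0.057, -0.001, -0.0]
contact_force: [1.2, 0.3, -1.1]
finger_gap: 0.151
t 6.65 pos [0.5316 0.1552 0.0975] head -6.5 shift [-0.002 -0.001  0.007] ang [-0.     0.002 -0.008]
[ 0.08213924 -0.18661106  0.62552101] [ 1.20271542  0.2920523  -1.05167927]
```

```bash
python3 -m creep '[{"translation":[0,0,0],"angular":[0,0,-0.01]},{"translation":[0,0,0],"angular":[0,0,-0.01]},{"translation":[0,0,0],"angular":[0,0,-0.01]},{"translation":[0,0,0],"angular":[0,0,-0.01]},{"translation":[0,0,-0.05],"angular":[0,0,-0.01]},{"translation":[0,0,-0.15],"angular":[0,0,-0.01]},{"translation":[0,0,-0.3],"angular":[0,0,-0.01]},{"translation":[0,0,-0.45],"angular":[0,0,-0.01]},{"translation":[0,0,-0.6],"angular":[0,0,-0.01]},{"translation":[0,0,-0.7],"angular":[0,0,-0.01]}]' 1
cat >> h.py <<'E'
def look(n):
    s=arm.sense();p=arm.snapshot("wrist");save(p,n+".png");C=cloud(p,T(s)@np.array(p["hand_eye"]))
    an(C,p["pixels"])
def an(C,rgb,ax=(.5312,.1555)):
    P=C.reshape(-1,3);col=rgb.reshape(-1,3).astype(int);r=np.hypot(P[:,0]-ax[0],P[:,1]-ax[1])
    brass=(col[:,0]-col[:,2]>60)
    m=brass&(P[:,2]>.115)&(P[:,2]<.13)&(r<.05);Q=P[m]
    if len(Q)>20: print("blade",m.sum(),cv2.minAreaRect(Q[:,:2].astype(np.float32)*1000))
    h=~brass&(P[:,2]>.039)&(P[:,2]<.052)&(r<.17)&(r>.045)&(P[:,1]>ax[1]);Q=P[h]
    if len(Q)>20:
        print("handle",h.sum(),cv2.minAreaRect(Q[:,:2].astype(np.float32)*1000))
        l=cv2.fitLine(Q[:,:2].astype(np.float32),cv2.DIST_HUBER,0,.002,.001).ravel();print(" heading",np.degrees(np.arctan2(l[1],l[0]))%180, "off",-l[1]*(ax[0]-l[2])+l[0]*(ax[1]-l[3]))
E
python3 - <<'E'
from h import *
look("w2")
a=np.radians(112.5);rel([.5312+.12*np.cos(a),.1555+.12*np.sin(a),.1],22.5)
p=arm.snapshot("top");save(p,"top2.png");an(cloud(p),p["pixels"])
E
```

```text
time_s: 7.65
position: [0.5329, 0.1553, 0.2411]
tool_rot: [0.999, -0.051, 0.001, -0.001]
contact_force: [-0.1, 0.6, 0.4]
finger_gap: 0.999
blade 965 ((531.8699340820312, 156.13307189941406), (63.458404541015625, 13.329492568969727), 83.50540161132812)
handle 1888 ((490.50543212890625, 254.64422607421875), (16.207246780395508, 125.58415222167969), 22.576488494873047)
 heading 112.65482 off -0.0010487735
t 7.7 pos [0.5344 0.1556 0.2444] head -5.9 shift [-0.305 -0.524  0.721] ang [-0.001 -0.006 -0.473]
blade 246 ((531.5460815429688, 155.043701171875), (62.888614654541016, 14.09624195098877), 84.29528045654297)
handle 86 ((508.01715087890625, 210.53912353515625), (15.587148666381836, 30.728830337524414), 24.125274658203125)
 heading 123.72171 off -0.00905369
```

View pics/w2.png

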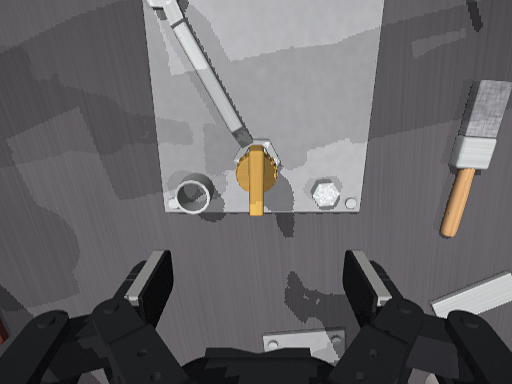

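The wrist view shows the blade, (257,145) to (257,215), square to the plate's lower edge. It measures 84°, equal to the plate's long side, so the wing is home. The spanner hasn't moved (112.6°). Next I move above mid-handle.

```bash
python3 - <<'E'
from h import *
rel([.4855,.2666,.12],22.6)
E
python3 -m creep '[{"translation":[-0.05,-0.09,0],"angular":[0,0,-0.08]},{"translation":[-0.11,-0.19,0],"angular":[0,0,-0.17]},{"translation":[-0.17,-0.3,0],"angular":[0,0,-0.27]},{"translation":[-0.23,-0.41,0],"angular":[0,0,-0.37]},{"translation":[-0.28,-0.49,0.03],"angular":[0,0,-0.45]},{"translation":[-0.301,-0.525,0.12],"angular":[0,0,-0.475]},{"translation":[-0.301,-0.525,0.25],"angular":[0,0,-0.475]},{"translation":[-0.301,-0.525,0.4],"angular":[0,0,-0.475]},{"translation":[-0.301,-0.525,0.54],"angular":[0,0,-0.475]},{"translation":[-0.301,-0.525,0.62],"angular":[0,0,-0.475]}]' 0.5
python3 - <<'E'
from h import *
look("w3")
rel([.4855,.2666,.022],22.6)
E
```

```text
t 7.75 pos [0.5342 0.1555 0.2424] head -5.9 shift [-0.303 -0.526  0.611] ang [-0.001 -0.005 -0.475]
time_s: 8.75
position: [0.4835, 0.2656, 0.1146]
tool_rot: [0.981, 0.196, 0.0, 0.0]
contact_force: [-1.1, 0.7, -0.2]
finger_gap: 0.497
handle 3004 ((490.0093078613281, 255.39886474609375), (16.024559020996094, 123.8768539428711), 22.549270629882812)
 heading 112.57624 off -0.00030563027
t 8.8 pos [0.4824 0.2651 0.1125] head 22.6 shift [ 0.019 -0.001  0.453] ang [ 0.     0.002 -0.   ]
```

View pics/w3.png

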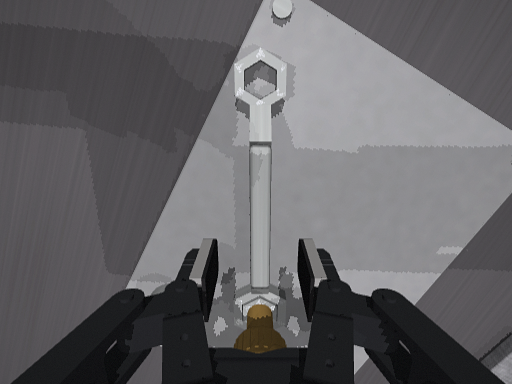

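The handle at column 260 sits centred between the fingers at 210 and 308, and they are aligned with it. I descend now.

```bash
python3 -m creep '[{"translation":[0.005,0,0.04],"angular":[0,0,0]},{"translation":[0.01,0,0.1],"angular":[0,0,0]},{"translation":[0.01,0,0.16],"angular":[0,0,0]},{"translation":[0.01,0,0.22],"angular":[0,0,0]},{"translation":[0.01,0,0.28],"angular":[0,0,0]},{"translation":[0.01,0,0.34],"angular":[0,0,0]},{"translation":[0.01,0,0.39],"angular":[0,0,0]},{"translation":[0.01,0,0.43],"angular":[0,0,0]},{"translation":[0.01,0,0.45],"angular":[0,0,0]},{"translation":[0.01,0,0.45],"angular":[0,0,0]}]'
python3 - <<'E'
from h import *
rel([.4855,.2666,.022],22.6)
E
```

```text
time_s: 9.8
position: [0.4836, 0.2655, 0.0219]
tool_rot: [0.981, 0.196, -0.002, 0.001]
contact_force: [0.4, 0.4, -0.1]
finger_gap: 0.503
t 9.8 pos [0.4836 0.2655 0.0219] head 22.59 shift [ 0.011 -0.001 -0.001] ang [ 0.     0.004 -0.   ]
```

```bash
python3 -m creep '[{"translation":[0,0,0],"angular":[0,0,0]},{"translation":[0,0,0],"angular":[0,0,0]},{"translation":[0.031,0.001,0],"angular":[0,0,0.05]},{"translation":[0.063,0.003,0],"angular":[0,0,0.1]},{"translation":[0.094,0.007,0],"angular":[0,0,0.15]},{"translation":[0.125,0.013,0],"angular":[0,0,0.2]},{"translation":[0.155,0.02,0],"angular":[0,0,0.25]},{"translation":[0.185,0.029,0],"angular":[0,0,0.3]},{"translation":[0.225,0.044,0],"angular":[0,0,0.367]},{"translation":[0.263,0.061,0],"angular":[0,0,0.433]}]' 0.25
python3 - <<'E'
from h import *
look("w4")
s=arm.sense();print(s["contact_force"],s["ft_torque"])
p=s["position"];print(np.degrees(np.arctan2(p[1]-.1555,p[0]-.5312)),np.hypot(p[1]-.1555,p[0]-.5312))
rel(p,-3.4)
E
```

```text
time_s: 10.8
position: [0.5349, 0.2751, 0.0217]
tool_rot: [1.0, -0.031, -0.004, 0.001]
contact_force: [-7.3, 2.3, 3.9]
finger_gap: 0.25
handle 7049 ((536.4511108398438, 279.316650390625), (46.47728729248047, 94.54740905761719), 14.257608413696289)
 heading 89.82367 off 0.0018941276
[-3.34352605  0.98734086 -0.95813452] [ 0.20019219  0.47695037 -0.00175104]
87.31931035277529 0.1196196250068072
t 10.85 pos [0.5368 0.275  0.022 ] head -3.74 shift [0. 0. 0.] ang [ 0.001  0.005 -0.006]
```

View pics/w4.png

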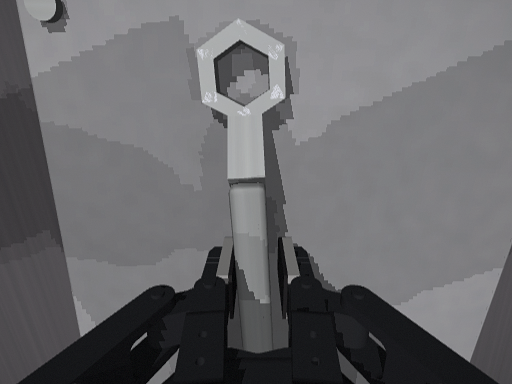

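The wrist view shows the handle between the fingers, pushed by the trailing finger and lagging about 2° (play), with the small ring at (242,65). I continue the swing.

```bash
python3 -m creep '[{"translation":[0.031,0.001,0],"angular":[0,0,0.05]},{"translation":[0.063,0.003,0],"angular":[0,0,0.1]},{"translation":[0.094,0.007,0],"angular":[0,0,0.15]},{"translation":[0.125,0.013,0],"angular":[0,0,0.2]},{"translation":[0.155,0.02,0],"angular":[0,0,0.25]},{"translation":[0.185,0.029,0],"angular":[0,0,0.3]},{"translation":[0.205,0.036,0],"angular":[0,0,0.333]},{"translation":[0.225,0.044,0],"angular":[0,0,0.367]},{"translation":[0.234,0.048,0],"angular":[0,0,0.383]},{"translation":[0.244,0.052,0],"angular":[0,0,0.4]}]'
python3 - <<'E'
from h import *
s=arm.sense();print(s["contact_force"],s["ft_torque"])
p=s["position"];print(np.degrees(np.arctan2(p[1]-.1555,p[0]-.5312)),np.hypot(p[1]-.1555,p[0]-.5312))
look("w5")
rel(p,-28)
E
```

```text
time_s: 11.85
position: [0.584, 0.2627, 0.0219]
tool_rot: [0.971, -0.239, -0.003, 0.0]
contact_force: [-3.2, 4.7, 0.2]
finger_gap: 0.251
[-3.22534135  4.74549049  0.24078901] [0.74876827 0.52430596 0.03730287]
63.76441400671701 0.1194836618394093
handle 7025 ((586.9458618164062, 266.0472412109375), (94.59187316894531, 46.33467102050781), 79.6147232055664)
 heading 64.71346 off -0.00043980405
t 11.9 pos [0.5844 0.2625 0.0219] head -27.77 shift [-0.002 -0.     0.   ] ang [0.002 0.005 0.004]
```

View pics/w5.png

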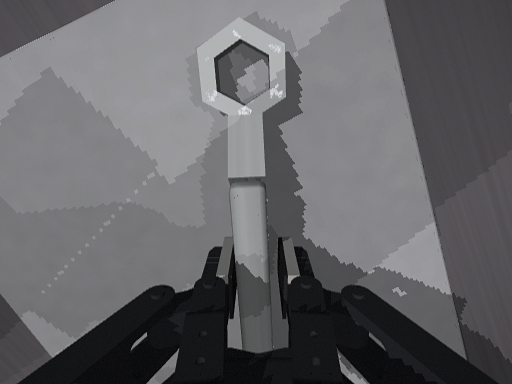

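```bash
python3 -m creep '[{"translation":[0.006,0,0],"angular":[0,0,0.01]},{"translation":[0.012,0,0],"angular":[0,0,0.02]},{"translation":[0.018,0,0],"angular":[0,0,0.03]},{"translation":[0.024,0.001,0],"angular":[0,0,0.04]},{"translation":[0.03,0.001,0],"angular":[0,0,0.05]},{"translation":[0.036,0.001,0],"angular":[0,0,0.058]},{"translation":[0.036,0.001,0],"angular":[0,0,0.058]},{"translation":[0.036,0.001,0],"angular":[0,0,0.058]},{"translation":[0.036,0.001,0],"angular":[0,0,0.058]},{"translation":[0.036,0.001,0],"angular":[0,0,0.058]}]'
python3 - <<'E'
from h import *
s=arm.sense();print(s["contact_force"],s["ft_torque"])
p=s["position"];print(np.degrees(np.arctan2(p[1]-.1555,p[0]-.5312)),np.hypot(p[1]-.1555,p[0]-.5312))
look("w6")
rel(p,-28)
E
```

```text
time_s: 12.9
position: [0.5899, 0.2595, 0.0219]
tool_rot: [0.963, -0.269, -0.003, 0.0]
contact_force: [-3.7, 3.8, 0.0]
finger_gap: 0.251
[-3.68081296  3.75810961  0.03785253] [0.59596343 0.57341087 0.02682543]
60.544547586866805 0.11946177809529163
handle 7030 ((593.001953125, 262.4363098144531), (95.2469711303711, 46.244834899902344), 76.48593139648438)
 heading 61.82637 off 0.000503812
t 12.95 pos [0.5899 0.2595 0.0219] head -31.21 shift [ 0. -0.  0.] ang [ 0.002  0.006 -0.053]
```

The force is still plain friction, so the nut isn't at its stop. I go on in small steps.

```bash
python3 -m creep '[{"translation":[0.006,0,0],"angular":[0,0,0.01]},{"translation":[0.012,0,0],"angular":[0,0,0.02]},{"translation":[0.018,0,0],"angular":[0,0,0.03]},{"translation":[0.024,0.001,0],"angular":[0,0,0.04]},{"translation":[0.03,0.001,0],"angular":[0,0,0.05]},{"translation":[0.03,0.001,0],"angular":[0,0,0.05]},{"translation":[0.03,0.001,0],"angular":[0,0,0.05]},{"translation":[0.03,0.001,0],"angular":[0,0,0.05]},{"translation":[0.03,0.001,0],"angular":[0,0,0.05]},{"translation":[0.03,0.001,0],"angular":[0,0,0.05]}]'
python3 - <<'E'
from h import *
s=arm.sense();print(s["contact_force"],s["ft_torque"])
p=s["position"];print(np.degrees(np.arctan2(p[1]-.1555,p[0]-.5312)),np.hypot(p[1]-.1555,p[0]-.5312))
look("w7")
rel(p,-28)
E
```

```text
time_s: 13.95
position: [0.594, 0.257, 0.0219]
tool_rot: [0.956, -0.294, -0.004, 0.0]
contact_force: [-5.4, 3.6, 1.6]
finger_gap: 0.251
[-5.35159228  3.59421995  1.57466755] [0.66641863 0.70362989 0.02614284]
58.271036355800966 0.11934893099239116
handle 7033 ((597.111328125, 259.6370544433594), (96.01783752441406, 46.27684020996094), 73.89785766601562)
 heading 59.973278 off 0.0019253045
t 14.0 pos [0.594  0.257  0.0219] head -34.16 shift [ 0. -0. -0.] ang [ 0.003  0.008 -0.103]
```

View pics/w7.png

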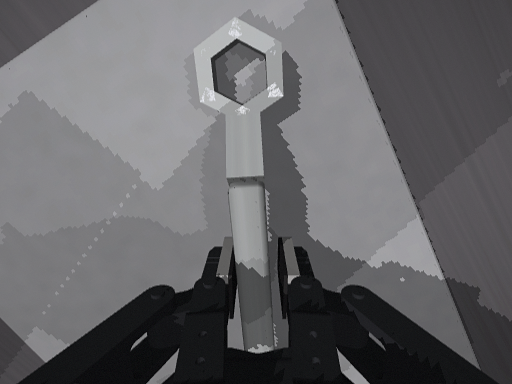

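```bash
python3 -m creep '[{"translation":[0.006,0,0],"angular":[0,0,0]},{"translation":[0.012,0,0],"angular":[0,0,0]},{"translation":[0.018,0,0],"angular":[0,0,0]},{"translation":[0.024,0.001,0],"angular":[0,0,0.01]},{"translation":[0.03,0.001,0],"angular":[0,0,0.02]},{"translation":[0.03,0.001,0],"angular":[0,0,0.02]},{"translation":[0.03,0.001,0],"angular":[0,0,0.02]},{"translation":[0.03,0.001,0],"angular":[0,0,0.02]},{"translation":[0.03,0.001,0],"angular":[0,0,0.02]},{"translation":[0.03,0.001,0],"angular":[0,0,0.02]}]'
python3 - <<'E'
from h import *
s=arm.sense();print(s["contact_force"],s["ft_torque"])
p=s["position"];print(np.degrees(np.arctan2(p[1]-.1555,p[0]-.5312)),np.hypot(p[1]-.1555,p[0]-.5312))
look("w8")
rel(p,-28)
p=arm.snapshot("scene");save(p,"s8.png")
E
```

```text
time_s: 15.0
position: [0.5967, 0.2554, 0.0219]
tool_rot: [0.953, -0.303, -0.006, -0.0]
contact_force: [-7.9, 7.0, 4.0]
finger_gap: 0.249
[-7.88537111  6.96427198  3.98183966] [1.17506977 1.29798626 0.10279972]
56.73673443536814 0.1194158992576135
handle 7024 ((597.3328247070312, 258.32025146484375), (93.88139343261719, 47.32790756225586), 40.07120132446289)
 heading 58.553406 off 0.0020766556
t 15.05 pos [0.5967 0.2554 0.0219] head -35.29 shift [-0.  0. -0.] ang [ 0.003  0.011 -0.121]
```

View pics/s8.png

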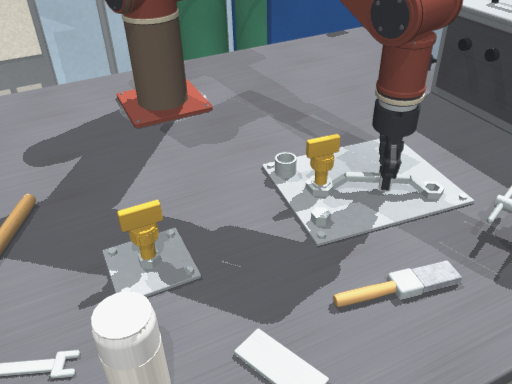

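The scene view shows the fingers on the handle at (390,180) and the wing still home. The force has doubled to 10.5 N and the tool fell short of its command, so the nut is probably at its stop. One short push will confirm.

```bash
python3 -m creep '[{"translation":[0.008,0,0],"angular":[0,0,0]},{"translation":[0.016,0,0],"angular":[0,0,0]},{"translation":[0.024,0,0],"angular":[0,0,0]},{"translation":[0.03,0,0],"angular":[0,0,0]},{"translation":[0.03,0,0],"angular":[0,0,0]},{"translation":[0.03,0,0],"angular":[0,0,0]},{"translation":[0.03,0,0],"angular":[0,0,0]},{"translation":[0.03,0,0],"angular":[0,0,0]},{"translation":[0.03,0,0],"angular":[0,0,0]},{"translation":[0.03,0,0],"angular":[0,0,0]}]'
python3 - <<'E'
from h import *
s=arm.sense();print(s["contact_force"],s["ft_torque"])
p=s["position"];print(np.degrees(np.arctan2(p[1]-.1555,p[0]-.5312)),np.hypot(p[1]-.1555,p[0]-.5312))
look("w9")
E
```

```text
time_s: 16.1
position: [0.5986, 0.2543, 0.0219]
tool_rot: [0.953, -0.302, -0.009, -0.0]
contact_force: [-11.2, 8.8, 5.4]
finger_gap: 0.248
[-11.20571153   8.81432411   5.38840505] [1.49356487 1.81579348 0.11325085]
55.70885027128073 0.11962160616910532
handle 7037 ((601.8809204101562, 256.87078857421875), (95.05252075195312, 46.80398178100586), 71.3016128540039)
 heading 57.596947 off 0.0021221228
```

The force keeps rising elastically (14 N) with hardly any motion, so the nut is at its stop. I relax, open and lift away.

```bash
python3 -m creep '[{"translation":[-0.01,0,0],"angular":[0,0,0]},{"translation":[-0.02,0,0],"angular":[0,0,0]},{"translation":[-0.02,0,0],"angular":[0,0,0]},{"translation":[-0.02,0,0],"angular":[0,0,0]},{"translation":[-0.02,0,-0.03],"angular":[0,0,0]},{"translation":[-0.02,0,-0.1],"angular":[0,0,0]},{"translation":[-0.02,0,-0.25],"angular":[0,0,0]},{"translation":[-0.02,0,-0.45],"angular":[0,0,0]},{"translation":[-0.02,0,-0.65],"angular":[0,0,0]},{"translation":[-0.02,0,-0.85],"angular":[0,0,0]}]' 0.5
python3 - <<'E'
from h import *
s=arm.sense();print(s["contact_force"])
look("w10")
p=arm.snapshot("scene");save(p,"s10.png")
E
```

```text
time_s: 17.15
position: [0.5985, 0.2554, 0.1951]
tool_rot: [0.953, -0.303, -0.008, -0.001]
contact_force: [1.3, 0.2, -0.2]
finger_gap: 0.499
[ 1.29689318  0.233227   -0.20247462]
blade 820 ((532.1119384765625, 156.6832733154297), (63.30988311767578, 13.260451316833496), 83.95777893066406)
handle 1759 ((587.8956909179688, 246.7853546142578), (124.7493896484375, 16.057212829589844), 58.35578918457031)
 heading 58.380486 off 0.00055132434
```

View pics/w10.png

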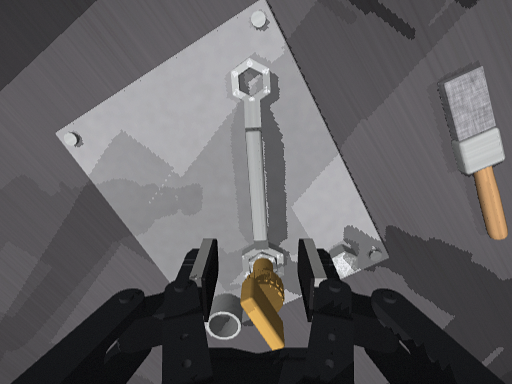

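View pics/s10.png

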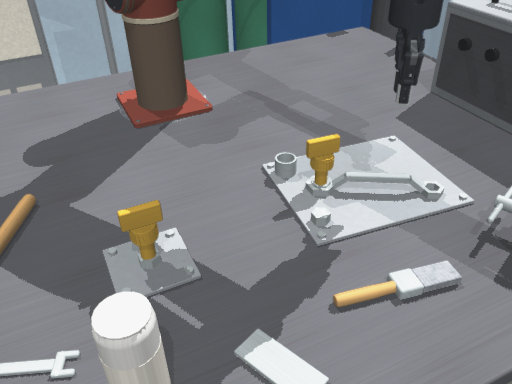

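```bash
python3 - <<'E'
from h import *
s=arm.sense();p=arm.snapshot("wrist");C=cloud(p,T(s)@np.array(p["hand_eye"])).reshape(-1,3)
a=np.radians(58.4);d=C[:,:2]-[.5312,.1555];u=d@[np.cos(a),np.sin(a)];v=d@[-np.sin(a),np.cos(a)]
for x in (.06,.09,.12,.15):
    m=(abs(u-x)<.008)&(abs(v)<.005);print(x,m.sum(),np.median(C[m,2]).round(4))
for x in (.192,.21,.228):
    m=(abs(u-x)<.004)&(abs(v)<.02);print(x,np.percentile(C[m,2],[5,50,90]).round(4))
print(np.abs(s["qvel"]).max())
arm.job_done()
E
```

```text
0.06 116 0.0451
0.09 131 0.0448
0.12 142 0.0449
0.15 301 0.0466
0.192 [0.0059 0.0084 0.0234]
0.21 [0.0064 0.3439 0.3439]
0.228 [0.0058 0.0078 0.0213]
0.07137159483395432
the job is handed in; nothing more can be done
```

I turned the winged coupling home, then swung the spanner until the lock nut stopped. I let go, lifted clear and handed the job in at about 17 s of the 45 s. No verdict is reported, so the results below come from my own checks.

- **Wing:** I gripped the blade and turned it about 54° clockwise until the torque rose at its stop. Afterwards it measured 84.0°, the same as the plate's long side, and it had not moved by the last look.
- **Lock nut:** I pushed the handle clockwise between loosely closed fingers, from 112.6° to 58.4°, which is 54°. At the end the force climbed from about 5 N to 14 N with almost no motion, so I took that as the stop. Even if the full 14° of free play is taken off, the nut turned at least 0.70 rad (0.575 rad needed).
- **Spanner:** The handle top is level at 45–47 mm, the expected 46 mm. The handle line passes within 1 mm of the outlet's axis, and the small ring is down on the plate.
- **Robot:** The fingers are about 0.15 m above the spanner, and the wrist force is back to noise level.

Two readings disagreed with the rest:
- **Handle fit from the top camera:** One fit gave 124° for the spanner. It used only 86 points, so I dropped it in favour of the wrist camera.
- **Swing length:** The swing was about 4° longer than the stated 50°, which would fit the spanner starting off-centre in its play or some flex.

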